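# Lift the gravity latch, lower the tool chest's gate and clip the chisel inside it

## Robot

A 6-joint arm with a two-finger parallel gripper is mounted at the origin on the work surface. World frame = base frame: x ahead of the robot, y to its left, z up, the work surface at z = 0. Lengths are in mm, angles in rad, forces in N, time in s.
With the tool pointing down it reaches from about 350 to 775 mm from the base axis. Payload 7.3 kg.
Tool frame: the origin (TCP) lies midway between the tips of the shut fingers; the grasp point (between the pads) lies 19 mm behind it (bot.tcp_to_grasp is the distance from the TCP to the grasp point, in mm); z points along the fingers, y is the line along which they close (so a half turn about z gives the same grasp; the last joint's range is limited). The gripper opens to 92 mm and grips with 3 to 60 N. Pads are 19 mm wide; open, the fingers measure 130 mm over their backs; the gripper's body (75 mm by 190 mm) begins 47 mm behind the grasp point.
Start: joints at [-1.406, 0.342, 1.524, -0, 1.275, -0.146], TCP at [160.578, -499.86, 226.741] pointing down, gripper open.
Joint ranges: [-2.53, 2.53], [-0.77, 2.02], [0.04, 2.7], [-1, 4.14], [0.28, 2.66], [-3.11, 3.11]. Speed limits (rad/s): [2.57, 2.57, 3.14, 3.14, 3.14, 3.14].

## Interface

Orientations are given as [roll, pitch, yaw] about the fixed x, y, z axes, in that order (R = Rz(yaw) Ry(pitch) Rx(roll)).
In Python, from plant import bot, viewer gives the robot as it stands. The module is installed in compiled form; this text tells all that it offers.
- The arm moves only by the shell command python3 -m handwheel 'ROWS'. ROWS is text: rows parted by semicolons, each of 7 numbers parted by spaces: the shift along the tool's x, y, z scaled (see below), then the turn, a rotation vector about the tool's x, y, z scaled (see below), then the opening, from -1 (shut) to 1 (fully open), so that 0 is half open. In form: tx ty tz rx ry rz gripper; .... A call has 1 to 8 rows; each row is the pose to reach, as a shift and turn from the pose commanded when the call began, along the tool's axes at that moment, turning the shorter way round; what a row does not reach only later rows make up. The controller multiplies each number of a shift by 10 cm and each number of a turn by pi rad. A row lasts 1/12 s, in which the tool goes at most 41.7 mm and 7.16 degrees, less where a joint would pass 70% of its speed; a pose out of reach is approached as far as the arm can. A call with a number of a shift or a turn outside -1 to 1 is refused whole. A call with a gripper value outside its range is refused whole. The fingers move at their own pace and stop on an object; the grip force is fixed at half the most. Time passes only in rows, so rows that repeat a pose let the fingers close. It gives the time, the measured TCP pose, the force, the opening and the grip force at its end, in the units of the state.
- bot.get_obs(): the state, without advancing time (a new reading comes with each control period).
- viewer.capture(name): name is "scene" or "top" or "wrist"; returns a dict with "frame" (384x512x3 uint8, red, green, blue), "fov_y" (degrees; the focal length in pixels is half the picture's height over the tangent of half this angle, whatever the lens; pixels are square), "cx", "cy" (the principal point, pixels), "T" (4x4, takes a point from camera to world coordinates). Camera axes: x right, y down, z forward; pixel columns grow to the right and rows downward; lengths in mm; the calibration is good to about 2 mm. A picture is of the moment at which its call begins. There is no depth.
- bot.close_job(): hands the job in; it is judged then, once.
Trained networks look in a picture, given as the dict that the camera call returned (one of the last four; its "shot" number tells which), for a name from the list of things; names that differ only in an ending like _2 or _b are one class to them, and where a whole thing is asked for, a point or a joint stands for the part that bears it (a point fixed in the world has none). Each returns a list of dicts, best first, with "score" (0 to 1); they miss things now and then, are a little off and sometimes report something else, mostly with a low value. They report only what shows in the picture. A call takes as long as a camera call. They do not tell look-alikes from the thing itself.
- viewer.recognise(target, picture): "centre" ([column, row] in pixels, amid what is visible of it).
- viewer.cut_out(target, picture): "pixels" (384x512 bool, what is visible of it) and "centre" ([column, row] in pixels, amid what is visible of it).
The state is a dict: "time": time; "joint_positions": joint angles; "dq": joint speeds; "tau": joint torques, N m; "tool_pos": TCP position; "tcp_rot": TCP orientation; "contact_force": force on the tool from outside, world axes, zero at the start; "moment": the same for the moment, N m; "grip_width": finger opening in mm; "finger_force": force on a finger pad.
Only numpy, scipy, OpenCV 4.12 (cv2) and the standard library are available. Lean on these libraries where they do the work, as an engineer would, in place of code of your own. Each camera call takes 0.05 s, during which the arm holds its last target. There are 200 camera calls.

## Task

Put the loose orange-red-handled chisel away: lift the latch bar on the front of the bench-top tool chest out of its catch, swing the gate out and right down until it lies level on its stop, and press the chisel's handle into the two empty spring clips on the inside of the gate until both have snapped fully around it, blade pointing the same way as the chisel already clipped beside it. Leave the gate down with the chisel in its clips and let go; do not shove the hand plane, try square or marking gauge about.

Things in the scene. Friction and masses are not known exactly. Their poses are not given: they have to be found in the camera images.
- gate (a joint): Drop gate of the chest, a board 286 mm wide, 185 high, 16 thick, hinged along its lower edge. 0 = shut (upright), grows as its top comes out towards the robot and down, 1.57 = fully down on its stop (level, inner face up). Friction hinges hold it wherever it is left: moving it takes 1.1 N m (plus or minus up to 0.95 N m of its own weight). Latched, it has under 0.02 rad of play.
- latch (a joint): Gravity latch bar on the gate's outer face, a dark steel strip 170 mm long, 20 high, 8 thick, pivoted near the gate's middle. 0 = level (free end behind the catch's lip; it stays level on its own stop once the gate is away from the catch), grows as the free end is lifted, 0.45 = upper stop. It clears the lip from 0.15 on and falls back by its own weight when let go.
- latch_pivot (a point): The latch bar's pivot, on the gate 163 mm above the hinge line, 10 mm right (-y) of the gate's middle, 3 mm out of its outer face. The bar turns about the gate's normal through it.
- latch_knob (a point): Middle of the latch bar's brass knob: a round stud 20 mm across, axis along the gate's normal, its 20 mm part 26 mm long, ended by a 25 mm head. 90 mm from the pivot towards the bar's free (right, -y) end, 30 mm out of the gate's outer face, 22 mm below the gate's and chest's top. To be pinched from above, fingers left and right of it (about 40 mm free each side).
- catch_lip (a point): Middle of the upper edge of the catch's lip. The catch is a steel hook on the chest's right front post; its lip, 22 mm wide and 6 thick, stands in front of the bar's free end and overlaps it by 20 mm in height, so the gate cannot come out until the bar's end is lifted above it.
- gate_hinge (a point): Middle of the gate's hinge line, at the lower edge of its outer face, 77 mm above the bench. Axes turn with the gate: z from hinge to upper edge (up when shut, towards the robot when down), y along the hinge to the left seen from the robot, x from outer to inner face (into the chest when shut, up when down). The gate turns about y. The chest is 370 mm wide, 200 deep, 262 high, fixed.
- gate_top (a point): Middle of the upper edge of the gate's inner face, 185 mm from the hinge line, 16 mm off the outer face. Axes as gate_hinge. The outermost 45 mm of the inner face carry nothing and can be pushed on; behind the gate, the chest's top begins 16 mm behind the outer face of the shut gate.
- clip_seat (a point): Where the centre of the loose chisel's handle must come: on the axis of the two empty clips, 24 mm off the gate's inner face, 112 mm from the hinge line, 40 mm right (-y) of the gate's middle. Axes as gate_hinge: the handle lies along y, blade to +y. A pale-handled chisel sits fixed in like clips 70 mm nearer the hinge, at the same height and facing the same way.
- clip_lips (a point): Over clip_seat, level with the tips of the clips' spring leaves (43 mm off the inner face). The clips stand 38 mm either side of it along y, each 12 mm wide: two leaves with lips 17 mm apart that guide the handle in from up to 3 mm off centre. Both together take about 9 to 20 N to enter; past the lips the handle drops onto a rubber rest 12 mm off the inner face.
- chisel_center (a point): Centre of the handle of the loose chisel lying on the bench: round orange-red handle 24 mm in diameter, 112 long, then a brass ferrule and a steel blade 18 mm wide; 205 mm in all. Its x axis runs from handle to blade. The handle lies level on the bench, so this point is 12 mm up. It balances within 25 mm of this point, towards the blade; 0.16 to 0.26 kg.
- chisel_tip (a point): Cutting edge of the loose chisel, 149 mm from the centre of its handle.
- plane: Small steel hand plane, 170 mm long. Bystander.
- square: Try square with a dark wooden stock 120 mm long and a 140 mm steel blade. Bystander.
- gauge: Wooden marking gauge, 200 mm long. Bystander.
Not all that is in view belongs to the job. What is meant by the part that bears chisel_center is not purple, and is the larger of those in its own colour.

How it is judged (in metres and radians):
On the way, in this order (a step that is already met when the one before it is completed fails the run):
1. the latch bar is lifted clear of the catch with the gate still shut (value of joint latch above 0.15 rad and value of joint gate below 0.08 rad), for 0.05 s.
2. the gate is swung right down (value of joint gate above 1.48 rad), for 0.2 s.
3. the chisel's handle is home in both clips (x of chisel_center in the frame of clip_seat between -0.004 and 0.003 m and z of chisel_center in the frame of clip_seat between -0.005 and 0.005 m and angle between the x axis of chisel_center and the y axis of clip_seat, either way round below 0.1 rad), for 0.2 s.
At the end, for the whole second after the job is handed in: The gate lies down (above 1.48 rad) and the chisel is home in both clips: handle centre within 3 mm of full depth, 12 mm along and 5 mm across the clips, axis within 0.1 rad of theirs, blade to the gate's left (+y), let go (all of step 3 and value of joint gate above 1.48 rad and y of chisel_center in the frame of clip_seat between -0.012 and 0.012 m and y of chisel_tip in the frame of clip_seat above 0.1 m); the robot touches nothing.
It fails at once if the hand plane, try square or marking gauge is shoved by more than 30 mm (distance of any of plane, square, gauge from where it was at the start of the episode above 0.03 m).
It also fails if it takes over 67 s, if anything falls off the work surface, if the arm or the gripper's body presses on something with over 40 N, if the wrist force passes 120 N, or if a joint passes its speed limit or range.

## Working session

There is one attempt and no reset: what is moved stays moved. The work goes in short steps, Python scripts to look and compute and a shell command to move; the robot and the scene stay as the last step left them, time stands still between calls to the robot, and variables do not carry over. Pictures are saved under pics/ and viewed, at most 10 in all, crops included, and the job is handed in when it is done.

```bash
mkdir -p pics
cat > h.py <<'E'
import numpy as np, cv2
from scipy.spatial.transform import Rotation as R
from plant import bot, viewer
def ray(p,uv):
    f=p["frame"].shape[0]/2/np.tan(np.radians(p["fov_y"])/2)
    T=np.array(p["T"]); d=T[:3,:3]@np.array([(uv[0]-p["cx"])/f,(uv[1]-p["cy"])/f,1]); return T[:3,3],d/np.linalg.norm(d)
def onz(p,uv,z):
    o,d=ray(p,uv); return o+d*(z-o[2])/d[2]
def proj(p,X):
    T=np.array(p["T"]); c=T[:3,:3].T@(np.array(X)-T[:3,3]); f=p["frame"].shape[0]/2/np.tan(np.radians(p["fov_y"])/2)
    return np.array([p["cx"]+f*c[0]/c[2],p["cy"]+f*c[1]/c[2]])
def tri(rs):
    A=0;b=0
    for o,d in rs:
        M=np.eye(3)-np.outer(d,d);A=A+M;b=b+M@o
    return np.linalg.solve(A,b)
def save(p,n): cv2.imwrite("pics/"+n,p["frame"][:,:,::-1])
E
python3 - <<'E'
from h import *
np.set_printoptions(precision=1,suppress=True)
o=bot.get_obs(); print(o)
P={}
for n in("scene","top"):
    p=viewer.capture(n);P[n]=p;save(p,n+"0.png");print(n,p["T"],p["fov_y"])
for t in("latch_knob","latch_pivot","catch_lip","gate_hinge","gate_top","clip_seat","chisel_center","chisel_tip","plane","square","gauge"):
    for n in P:
        print(t,n,[(np.round(r["centre"],1).tolist(),round(r["score"],2)) for r in viewer.recognise(t,P[n])[:4]])
cv2.imwrite("pics/both.png",cv2.resize(np.hstack([P["scene"]["frame"],P["top"]["frame"]])[:,:,::-1],(800,300)))
E
```

```text
{'time': 0.0, 'joint_positions': array([-1.4,  0.3,  1.5,  0. ,  1.3, -0.1]), 'dq': array([ 0.,  0., -0.,  0., -0.,  0.]), 'tau': array([ -0. , -43.1, -24.4,   0.1,   0.1,  -0. ]), 'tool_pos': array([ 160.5, -499.4,  226.1]), 'tcp_rot': array([-3.1, -0. ,  0.3]), 'contact_force': array([-0.3, -1.1, -0.5]), 'moment': array([-0., -0., -0.]), 'finger_force': 0.0, 'grip_width': 91.66247105866084}
scene [[    0.8     0.4    -0.5  1210.1]
 [    0.6    -0.5     0.6 -1006.2]
 [   -0.     -0.8    -0.6  1127.2]
 [    0.      0.      0.      1. ]] 45.66037906306777
top [[   0.    -1.     0.2  155.4]
 [  -1.    -0.     0.   -53.4]
 [  -0.    -0.2   -1.  1760.5]
 [   0.     0.     0.     1. ]] 45.177893632722046
latch_knob scene [([285.0, 190.9], 0.45)]
latch_knob top [([262.2, 155.8], 0.53)]
latch_pivot scene []
latch_pivot top [([266.1, 155.6], 0.77)]
catch_lip scene []
catch_lip top []
gate_hinge scene [([303.8, 182.7], 0.97)]
gate_hinge top [([240.3, 157.8], 0.85), ([268.2, 153.5], 0.46)]
gate_top scene [([302.8, 185.1], 0.83)]
gate_top top [([239.4, 156.5], 0.94)]
clip_seat scene [([303.1, 182.8], 0.78)]
clip_seat top [([237.6, 156.5], 0.59)]
chisel_center scene [([107.7, 283.8], 0.94), ([216.2, 271.5], 0.72), ([177.5, 251.6], 0.55)]
chisel_center top [([320.2, 208.9], 0.69), ([378.7, 267.0], 0.56), ([336.1, 245.0], 0.45)]
chisel_tip scene [([113.2, 283.2], 0.96), ([216.1, 270.0], 0.77), ([177.3, 249.4], 0.56)]
chisel_tip top [([326.6, 212.8], 0.74), ([385.0, 270.4], 0.67), ([338.1, 245.3], 0.66)]
plane scene []
plane top [([142.1, 198.7], 0.78), ([265.7, 155.3], 0.19)]
square scene []
square top [([140.8, 181.2], 0.86), ([324.7, 212.0], 0.32)]
gauge scene [([242.3, 299.3], 0.58)]
gauge top [([342.1, 170.2], 0.84)]
```

View pics/scene0.png

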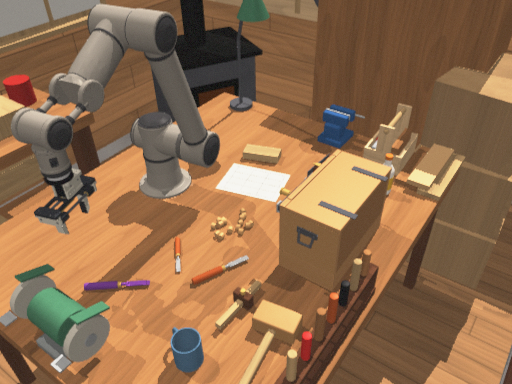

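View pics/top0.png

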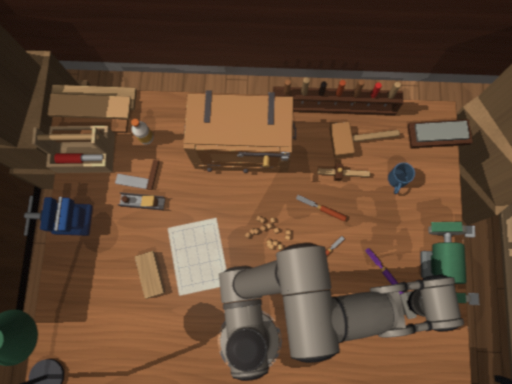

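The scene view shows the big orange-red chisel at about (220,270), a smaller look-alike at (178,255) and a purple one at (116,286). In the top view the big one is at (322,208), and the chest front runs along row ~158 with the brass knob near (267,160). Next: zoom and compute.

Run:
```python
from h import *
np.set_printoptions(precision=1,suppress=True)
p=viewer.capture("top"); s=viewer.capture("scene")
a=cv2.resize(p["frame"][135:235,175:375],(800,400),interpolation=cv2.INTER_CUBIC)
cv2.imwrite("pics/z1.png",a[:,:,::-1])
for n,q in(("top",p),("scene",s)):
  for r in viewer.cut_out("chisel_center",q)[:3]:
    m=np.argwhere(r["pixels"])[:,::-1].astype(float)
    hsv=cv2.cvtColor(q["frame"],cv2.COLOR_RGB2HSV)
    c=m.mean(0); u,sv,v=np.linalg.svd(m-c,full_matrices=False); t=(m-c)@v[0]
    e=[c+v[0]*t.min(),c+v[0]*t.max()]
    print(n,r["score"],len(m),[onz(q,x,12) for x in e], [hsv[int(x[1]),int(x[0])] for x in (c+v[0]*t.min()*.6,c+v[0]*t.max()*.6)])
for t in("gate_top","latch_knob","latch_pivot"):
  for r in viewer.cut_out(t,p)[:1]:
    m=np.argwhere(r["pixels"]); print(t,r["score"],m.min(0),m.max(0))
for uv in((186,95),(293,97),(186,150),(292,152)): print(uv,onz(p,uv,262))
print(onz(p,(267,160),240))
```

```text
top 0.81 327 [array([ 541.2, -164.3,   12. ]), array([ 462.5, -350.4,   12. ])] [array([ 15,  16, 126], dtype=uint8), array([  8, 186, 145], dtype=uint8)]
top 0.69 179 [array([ 347., -433.,   12.]), array([ 226.1, -533.1,   12. ])] [array([142, 150, 109], dtype=uint8), array([142, 152,  77], dtype=uint8)]
top 0.6 44 [array([ 389. , -338.1,   12. ]), array([ 331.5, -279.8,   12. ])] [array([ 20,  10, 146], dtype=uint8), array([ 14,  76, 135], dtype=uint8)]
scene 0.94 317 [array([ 543.3, -169.1,   12. ]), array([ 465.2, -346.9,   12. ])] [array([ 15,  10, 204], dtype=uint8), array([  8, 192, 206], dtype=uint8)]
scene 0.73 397 [array([ 353.8, -428.2,   12. ]), array([ 194.8, -561.5,   12. ])] [array([141, 146, 175], dtype=uint8), array([141, 131, 123], dtype=uint8)]
scene 0.66 164 [array([ 282.3, -223.4,   12. ]), array([ 397.2, -339.7,   12. ])] [array([ 10, 188, 242], dtype=uint8), array([ 24,   6, 221], dtype=uint8)]
gate_top 0.84 [145 197] [167 282]
latch_knob 0.49 [153 241] [166 281]
latch_pivot 0.6 [152 240] [165 281]
(186, 95) [834.7 250.2 262. ]
(293, 97) [ 841.3 -123.7  262. ]
(186, 150) [633.8 235.  262. ]
(292, 152) [ 640.5 -125.5  262. ]
[615.6 -41.5 240. ]
```

View pics/z1.png

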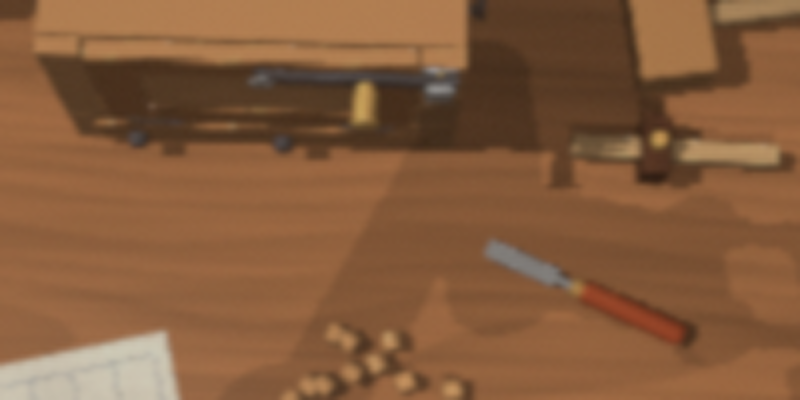

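The zoom shows the chest front with the latch bar, the knob head at z1 (363,118), i.e. top pixel (265.8,164.5), and the catch at (440,85). The chisel's blade points up-left and its handle end is at (688,333). I'll rotate the tool square to the chest and move over in front of the knob for a wrist look.

```bash
python3 -m handwheel '0 0 -0.5 0 0 0.09 0;0 0 -0.5 0 0 0.09 0;0 0 -0.5 0 0 0.09 0'
for i in 1; do python3 -m handwheel '0.9 -1 -0.2 0 0 0 0.1;0.9 -1 -0.2 0 0 0 0.1;0.9 -1 -0.2 0 0 0 0.1;0.9 -1 -0.2 0 0 0 0.1;0.9 -1 -0.2 0 0 0 0.1'
python3 -m handwheel '0.9 -1 -0.2 0 0 0 0.1;0.9 -1 -0.2 0 0 0 0.1;0.9 -1 -0.2 0 0 0 0.1;0.9 -1 -0.2 0 0 0 0.1;0.9 -1 -0.2 0 0 0 0.1'
python3 -m handwheel '0.9 -1 -0.2 0 0 0 0.1;0.9 -1 -0.2 0 0 0 0.1;0.9 -1 -0.2 0 0 0 0.1;0.9 -1 -0.2 0 0 0 0.1;0.9 -1 -0.2 0 0 0 0.1'
python3 -m handwheel '0.9 -1 -0.2 0 0 0 0.1;0.9 -1 -0.2 0 0 0 0.1;0.9 -1 -0.2 0 0 0 0.1;0.9 -1 -0.2 0 0 0 0.1;0.9 -1 -0.2 0 0 0 0.1'; done
python3 - <<'E'
from h import *
np.set_printoptions(precision=3,suppress=True)
o=bot.get_obs();print(o["tool_pos"],o["tcp_rot"],o["joint_positions"],o["grip_width"])
p=viewer.capture("wrist");save(p,"w1.png");print(p["T"],p["fov_y"])
for t in("latch_knob","latch_pivot","catch_lip","gate_top","gate_hinge","chisel_center","chisel_tip"):
    print(t,[(np.round(r["centre"],1).tolist(),round(r["score"],2)) for r in viewer.recognise(t,p)[:4]])
E
```

```text
time: 1.8
tool_pos: [160.8, -501.3, 280.0]
tcp_rot: [3.135, -0.001, 0.022]
contact_force: [0.1, 0.2, -0.5]
grip_width: 76.4
finger_force: 0.0
time: 2.22
tool_pos: [249.5, -395.6, 297.8]
tcp_rot: [3.14, -0.001, 0.032]
contact_force: [0.2, -0.7, -0.3]
grip_width: 51.1
finger_force: 0.0
time: 2.63
tool_pos: [336.1, -294.1, 317.2]
tcp_rot: [3.141, -0.001, 0.032]
contact_force: [-0.4, -0.5, 0.1]
grip_width: 50.7
finger_force: 0.0
time: 3.05
tool_pos: [423.1, -192.3, 336.6]
tcp_rot: [3.141, -0.0, 0.031]
contact_force: [-0.4, -0.4, -0.6]
grip_width: 50.5
finger_force: 0.0
time: 3.47
tool_pos: [510.2, -90.3, 356.0]
tcp_rot: [3.141, 0.001, 0.03]
contact_force: [-1.4, -1.1, -0.0]
grip_width: 50.4
finger_force: 0.0
[510.222 -90.304 355.963] [3.141 0.001 0.03 ] [-0.323  0.264  1.283 -0.001  1.595  1.218] 50.35859318546919
[[  0.031  -0.96   -0.279 584.807]
 [ -1.     -0.03   -0.008 -87.829]
 [ -0.      0.279  -0.96  513.228]
 [  0.      0.      0.      1.   ]] 59.33628994102824
latch_knob [([176.9, 22.6], 0.82), ([363.5, 153.6], 0.3)]
latch_pivot [([177.8, 20.9], 0.63)]
catch_lip [([266.5, 31.1], 0.77)]
gate_top [([147.1, 20.0], 0.81)]
gate_hinge [([146.3, 22.6], 0.8)]
chisel_center [([364.2, 152.0], 0.81), ([388.3, 227.5], 0.72), ([490.9, 301.1], 0.59)]
chisel_tip [([362.8, 153.9], 0.91), ([495.7, 306.5], 0.65)]
```

View pics/w1.png

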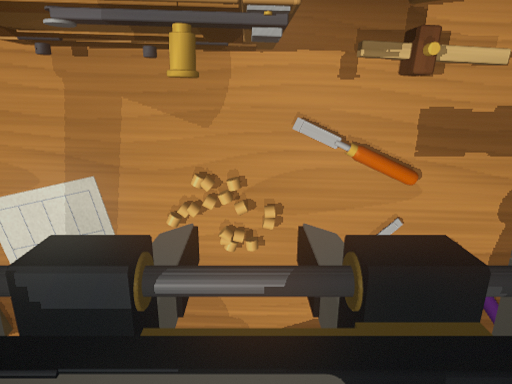

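The wrist view shows the brass stud from (182,25) to its head at (183,75), the catch at (268,20), the bar, and the big chisel from tip (297,124) to handle end (416,179). The small look-alike is at (388,230).

Run:
```python
from h import *
np.set_printoptions(precision=1,suppress=True)
p=viewer.capture("wrist")
for uv,z in (((182,26),240),((182,44),240),((182,68),240),((183,77),240),((168,50),240),((196,50),240),((44,16),240),((290,18),240),((268,37),240)): print(uv,onz(p,uv,z))
for uv in((42,53),(300,50),(150,57)): print("bench/hinge",uv,onz(p,uv,77),onz(p,uv,0))
hsv=cv2.cvtColor(p["frame"],cv2.COLOR_RGB2HSV)
for t in ("chisel_center",):
  r=viewer.cut_out(t,p)[0]; m=np.argwhere(r["pixels"])[:,::-1].astype(float)
  X=np.array([onz(p,x,10) for x in m])[:,:2]; c=X.mean(0);v=np.linalg.svd(X-c,full_matrices=False)[2][0]
  if v[1]<0:v=-v
  t_=(X-c)@v; h=np.array([hsv[int(a[1]),int(a[0])] for a in m]); red=(h[:,1]>150)&(h[:,0]<13)
  print(r["score"],r["centre"],"dir",v,np.degrees(np.arctan2(v[1],v[0])),"ends",c+v*t_.min(),c+v*t_.max(),"red mean",X[red].mean(0),np.ptp(t_[red]),red.sum())
  cx=X[red].mean(0);vv=np.linalg.svd(X[red]-cx,full_matrices=False)[2][0];print("red dir",vv, np.degrees(np.arctan2(vv[1],vv[0])))
```

```text
(182, 26) [627.9 -38.6 240. ]
(182, 44) [615.5 -38.3 240. ]
(182, 68) [598.4 -37.8 240. ]
(183, 77) [591.8 -38.4 240. ]
(168, 50) [611.  -27.6 240. ]
(196, 50) [611.6 -48.8 240. ]
(44, 16) [631.9  63.  240. ]
(290, 18) [ 635.5 -118.5  240. ]
(268, 37) [ 622.1 -102.8  240. ]
bench/hinge (42, 53) [620.  161.4  77. ] [626.5 205.4   0. ]
bench/hinge (300, 50) [ 631.9 -150.4   77. ] [ 640.5 -161.3    0. ]
bench/hinge (150, 57) [619.  31.  77.] [625.3  52.1   0. ]
0.73 [360.9, 153.7] dir [0.4 0.9] 67.13461583999879 ends [ 459.4 -351.2] [ 540.9 -158.1] red mean [ 487.  -296.9] 106.54455434480188 329
red dir [-0.3 -0.9] -109.91593286476278
```

```bash
python3 -m handwheel '1 -0.49 0.3 0 0 0 0.1;1 -0.49 0.3 0 0 0 0.1;1 -0.49 0.3 0 0 0 0.1;1 -0.49 0.3 0 0 0 0.1;1 -0.49 0.3 0 0 0 0.1'
python3 - <<'E'
from h import *
np.set_printoptions(precision=1,suppress=True)
p=viewer.capture("wrist");s=viewer.capture("top");sc=viewer.capture("scene")
a=[cv2.resize(p["frame"][:,:,::-1],(400,300)),cv2.resize(sc["frame"][140:260,230:390,::-1],(400,300))]
cv2.imwrite("pics/w2.png",np.hstack(a))
for n,q in(("w",p),("t",s),("s",sc)):
  for t in("latch_knob","catch_lip"): print(n,t,[(np.round(r["centre"],1).tolist(),round(r["score"],2),onz(q,r["centre"],240)) for r in viewer.recognise(t,q)[:2]])
print(bot.get_obs()["tool_pos"])
E
```

```text
time: 4.38
tool_pos: [608.2, -37.4, 324.8]
tcp_rot: [-3.141, 0.003, 0.03]
contact_force: [-0.3, 0.1, -0.1]
grip_width: 50.2
finger_force: 0.0
w latch_knob [([247.0, 165.7], 0.81, array([629.5, -35.9, 240. ])), ([379.2, 216.1], 0.62, array([ 593.2, -138.3,  240. ]))]
w catch_lip [([333.7, 175.5], 0.58, array([ 624.1, -100.2,  240. ])), ([190.1, 146.5], 0.33, array([642.4,   5.6, 240. ]))]
t latch_knob [([266.1, 162.6], 0.48, array([606.2, -38.8, 240. ]))]
t catch_lip [([340.3, 171.2], 0.19, array([ 585.4, -293. ,  240. ]))]
s latch_knob []
s catch_lip [([281.5, 191.4], 0.58, array([601.9, -42.1, 240. ]))]
[607.5 -38.5 327.4]
```

View pics/w2.png

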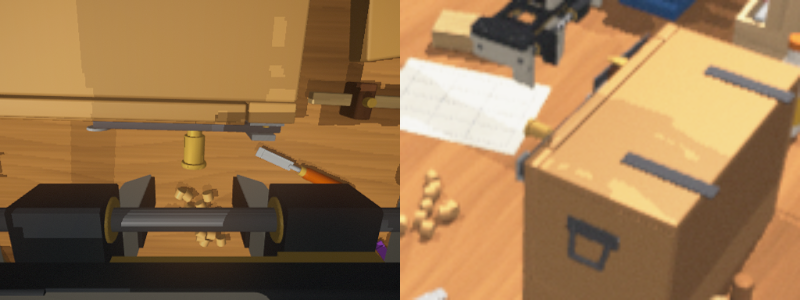

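The wrist view (half size) shows the stud from (195,130) to the head end (194,167), centred between the fingers. The gate's top outer edge runs along row ~120.

Run:
```python
from h import *
np.set_printoptions(precision=1,suppress=True)
p=viewer.capture("wrist");k=1.28
for n,uv,z in (("stud base",(195,131),250),("head start",(194,159),250),("head end",(194,167),240),("L",(185,145),240),("R",(205,145),240),("gate top outer L",(20,119),262),("R",(240,122),262),("inner L",(20,95),262),("inner R",(240,102),262),("bar L",(90,128),240)): print(n,onz(p,np.array(uv)*k,z))
f=p["frame"];print([ (r,f[r,150].tolist()) for r in range(110,175,3)])
print(bot.get_obs()["tool_pos"])
```

```text
stud base [629.3 -39.  250. ]
head start [602.4 -38.8 250. ]
head end [590.6 -39.2 240. ]
L [613.  -29.8 240. ]
R [613.5 -49.2 240. ]
gate top outer L [638.2 111.  262. ]
R [641.  -77.2 262. ]
inner L [658.5 107.9 262. ]
inner R [658.  -75.8 262. ]
bar L [627.2  60.5 240. ]
[(110, [184, 141, 81]), (113, [184, 140, 80]), (116, [184, 140, 79]), (119, [185, 140, 81]), (122, [159, 115, 61]), (125, [98, 69, 37]), (128, [139, 99, 50]), (131, [189, 146, 88]), (134, [186, 143, 84]), (137, [186, 143, 83]), (140, [186, 143, 83]), (143, [185, 142, 82]), (146, [185, 141, 81]), (149, [178, 133, 73]), (152, [163, 117, 61]), (155, [97, 87, 86]), (158, [98, 86, 80]), (161, [97, 84, 79]), (164, [153, 103, 51]), (167, [174, 121, 61]), (170, [176, 121, 61]), (173, [172, 118, 59])]
[607.6 -38.4 327.3]
```

```bash
python3 -m handwheel '0.02 0.01 0.4 0 0 0 0.1;0.02 0.01 0.8 0 0 0 0.1;0.02 0.01 0.9 0 0 0 0.1;0.02 0.01 0.9 0 0 0 0.1' | tail -6
python3 -m handwheel '0 0 0.15 0 0 0 0.1;0 0 0.15 0 0 0 0.1;0 0 0.15 0 0 0 -1;0 0 0.15 0 0 0 -1;0 0 0.15 0 0 0 -1;0 0 0.15 0 0 0 -1;0 0 0.15 0 0 0 -1;0 0 0.15 0 0 0 -1'
```

```text
time: 5.22
tool_pos: [608.0, -38.9, 233.6]
tcp_rot: [-3.14, 0.007, 0.028]
contact_force: [-0.1, -0.1, 0.8]
grip_width: 50.7
finger_force: 0.0
time: 5.88
tool_pos: [610.1, -37.7, 222.5]
tcp_rot: [-3.139, -0.001, 0.028]
contact_force: [0.1, 5.5, 1.7]
grip_width: 19.0
finger_force: 30.0
```

```bash
python3 -m handwheel '0 0 -0.07 0 0 0 -1;0 -0.01 -0.14 0 0 0 -1;0 -0.025 -0.21 0 0 0 -1;0 -0.04 -0.27 0 0 0 -1;0 -0.04 -0.27 0 0 0 -1;0 -0.04 -0.27 0 0 0 -1'
python3 - <<'E'
from h import *
p=viewer.capture("wrist");sc=viewer.capture("scene")
a=[cv2.resize(p["frame"][:,:,::-1],(400,300)),cv2.resize(sc["frame"][140:260,230:390,::-1],(400,300))]
cv2.imwrite("pics/w3.png",np.hstack(a))
E
```

```text
time: 6.38
tool_pos: [610.0, -34.5, 249.0]
tcp_rot: [-3.141, -0.001, 0.028]
contact_force: [3.2, 3.6, -2.6]
grip_width: 18.9
finger_force: 30.0
```

View pics/w3.png

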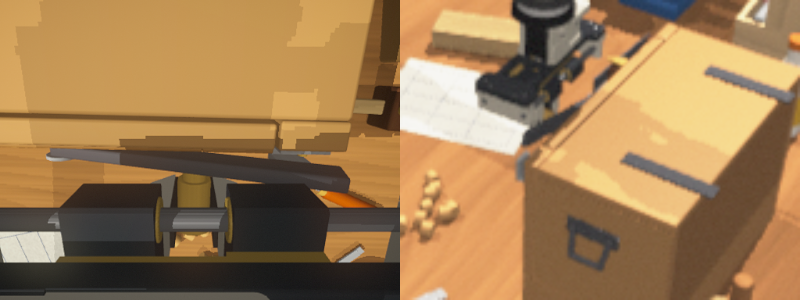

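The bar is clearly tilted up (its free end at (345,180) stands over the catch), so it is lifted clear. I'll pull the gate out along the arc.

```bash
python3 -m handwheel '-0.14 0 0.025 0 0 0 -1;-0.28 0 0.065 0 0 0 -1;-0.42 0 0.115 0 0 0 -1;-0.55 0 0.17 0 0 0 -1;-0.67 0 0.245 0 0 0 -1;-0.79 0 0.32 0 0 0 -1;-0.79 0 0.32 0 0 0 -1'
python3 - <<'E'
from h import *
p=viewer.capture("wrist");sc=viewer.capture("scene")
a=[cv2.resize(p["frame"][:,:,::-1],(400,300)),cv2.resize(sc["frame"][140:260,230:390,::-1],(400,300))]
cv2.imwrite("pics/w4.png",np.hstack(a))
E
```

```text
time: 7.07
tool_pos: [529.9, -34.4, 215.8]
tcp_rot: [-3.136, -0.001, 0.028]
contact_force: [1.9, 14.8, -7.7]
grip_width: 19.4
finger_force: 34.3
```

View pics/w4.png

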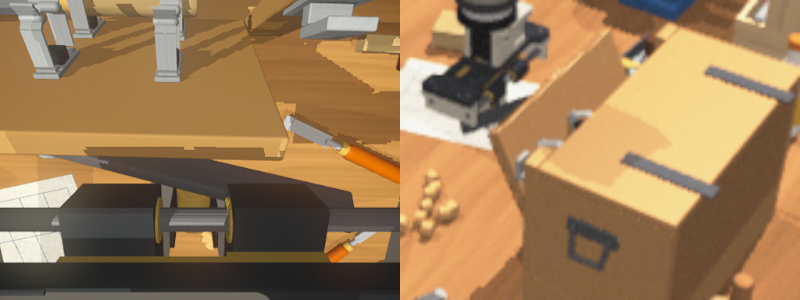

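The gate stands open ~0.45 rad with the bar hanging from the grip and the clips visible on its inner face. I'll release, back out, and go over behind the gate's upper edge with the fingers shut.

```bash
python3 -m handwheel '0 0 0 0 0 0 0.1;0 0 0 0 0 0 0.1;0 0 0 0 0 0 0.1;0 0 0 0 0 0 0.1;-0.3 0 -0.2 0 0 0 0.1;-0.5 0 -0.5 0 0 0 0.1;-0.5 0 -0.9 0 0 0 0.1;-0.5 0 -0.9 0 0 0 0.1'
python3 -m handwheel '0.4 -0.2 -0.2 0 0 0 -1;0.7 -0.5 -0.2 0 0 0 -1;1 -0.6 -0.2 0 0 0 -1;1 -0.6 -0.2 0 0 0 -1;1 -0.6 -0.2 0 0 0 -1'
python3 -m handwheel '0.25 0 0 0 0 0 -1;0.25 0 0 0 0 0 -1;0.25 0 0 0 0 0 -1'
python3 - <<'E'
from h import *
p=viewer.capture("wrist");sc=viewer.capture("top")
a=[cv2.resize(p["frame"][:,:,::-1],(400,300)),cv2.resize(sc["frame"][130:250,180:340,::-1],(400,300))]
cv2.imwrite("pics/w5.png",np.hstack(a))
E
```

```text
time: 7.83
tool_pos: [482.6, -39.9, 314.3]
tcp_rot: [3.137, -0.013, 0.027]
contact_force: [0.7, -0.3, 1.0]
grip_width: 50.4
finger_force: 0.0
time: 8.25
tool_pos: [580.1, 24.3, 325.3]
tcp_rot: [3.141, 0.002, 0.029]
contact_force: [-1.1, -0.8, -0.1]
grip_width: 21.7
finger_force: 0.0
time: 8.5
tool_pos: [603.8, 23.8, 326.6]
tcp_rot: [3.141, 0.0, 0.027]
contact_force: [-0.1, -0.0, -0.4]
grip_width: 2.9
finger_force: 0.0
```

View pics/w5.png

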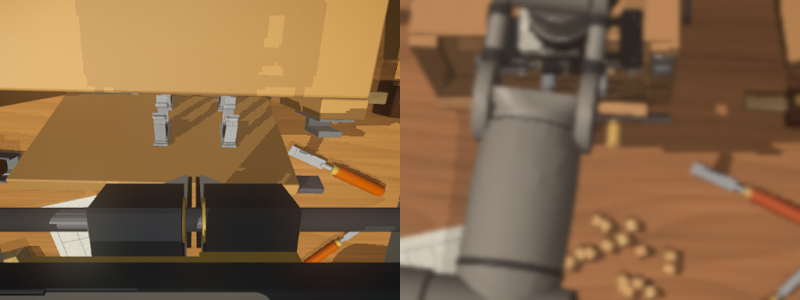

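Run:
```python
from h import *
np.set_printoptions(precision=1,suppress=True)
p=viewer.capture("wrist")
f=p["frame"]
for c in(60,340): print(c,[(r,f[r,c].tolist()) for r in range(216,244,3)])
for uv in((60,228),(60,232),(340,228),(115,228),(373,230)): print(uv,onz(p,uv,250))
print(proj(p,[574,24,250]),proj(p,[595,24,228]))
```

```text
60 [(216, [142, 103, 55]), (219, [141, 103, 55]), (222, [142, 104, 55]), (225, [143, 105, 57]), (228, [149, 108, 59]), (231, [188, 144, 82]), (234, [179, 135, 72]), (237, [178, 134, 73]), (240, [177, 132, 72]), (243, [185, 131, 67])]
340 [(216, [110, 79, 43]), (219, [110, 79, 42]), (222, [111, 80, 45]), (225, [109, 79, 44]), (228, [110, 79, 43]), (231, [109, 78, 41]), (234, [97, 70, 40]), (237, [44, 37, 31]), (240, [41, 32, 28]), (243, [42, 33, 26])]
(60, 228) [574.8 164.4 250. ]
(60, 232) [571.5 164.8 250. ]
(340, 228) [580.7 -45.6 250. ]
(115, 228) [575.9 123.2 250. ]
(373, 230) [579.8 -70.5 250. ]
[247.1 233.8] [247.8 198.3]
```

The wrist view shows the gate tilted, the two empty clips at (160,130) and (230,130), and the gate's upper edge at row ~180, agreeing with 0.45 rad. I'll descend behind it and push along the arc.

```bash
python3 -m handwheel '0.02 0 0.4 0 0 0 -1;0.02 0 0.8 0 0 0 -1;0.02 0 0.97 0 0 0 -1;0.02 0 0.97 0 0 0 -1;0.02 0 0.97 0 0 0 -1'
python3 -m handwheel '-0.15 0 0 0 0 0 -1;-0.25 0 0.03 0 0 0 -1;-0.37 0 0.08 0 0 0 -1;-0.5 0 0.17 0 0 0 -1;-0.64 0 0.265 0 0 0 -1;-0.76 0 0.38 0 0 0 -1;-0.87 0 0.5 0 0 0 -1;-0.87 0 0.5 0 0 0 -1'
python3 -m handwheel '-0.1 0 0.14 0 0 0 -1;-0.18 0 0.28 0 0 0 -1;-0.25 0 0.43 0 0 0 -1;-0.3 0 0.59 0 0 0 -1;-0.335 0 0.75 0 0 0 -1;-0.35 0 0.85 0 0 0 -1;-0.35 0 0.87 0 0 0 -1;-0.35 0 0.87 0 0 0 -1'
```

```text
time: 9.07
tool_pos: [605.5, 24.6, 230.3]
tcp_rot: [3.141, 0.0, 0.028]
contact_force: [-0.2, 0.1, 0.1]
grip_width: 0.2
finger_force: 0.0
time: 9.73
tool_pos: [518.1, 22.5, 181.1]
tcp_rot: [3.141, -0.002, 0.028]
contact_force: [-0.4, -0.1, -1.1]
grip_width: 0.4
finger_force: 0.0
time: 10.4
tool_pos: [485.3, 21.2, 93.9]
tcp_rot: [3.141, -0.002, 0.028]
contact_force: [-0.3, -0.3, 0.7]
grip_width: 0.3
finger_force: 0.0
```

```bash
python3 -m handwheel '0 0 0.02 0 0 0 -1;0 0 0.04 0 0 0 -1;0 0 0.04 0 0 0 -1'
python3 - <<'E'
from h import *
p=viewer.capture("wrist");sc=viewer.capture("scene")
a=[cv2.resize(p["frame"][:,:,::-1],(400,300)),cv2.resize(sc["frame"][140:260,230:390,::-1],(400,300))]
cv2.imwrite("pics/w6.png",np.hstack(a))
E
```

```text
time: 10.65
tool_pos: [486.0, 21.1, 93.0]
tcp_rot: [3.14, -0.005, 0.028]
contact_force: [-9.5, 0.2, 28.8]
grip_width: 0.5
finger_force: 14.3
```

View pics/w6.png

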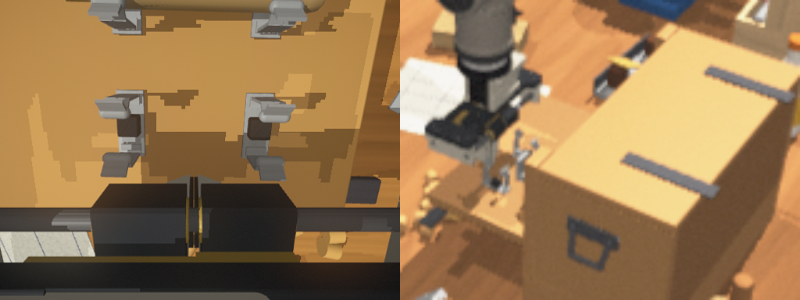

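The gate lies level on its stop, with the tip reading z=93 under a 29 N reaction. The clip rests are at about (128,127) and (259,127) in the half-size wrist view. I'll raise the arm and measure the clips, then the chisel.

```bash
python3 - <<'E'
from h import *
np.set_printoptions(precision=1,suppress=True)
p=viewer.capture("wrist");k=1.28
for uv in((128,127),(259,127)): print("rest",onz(p,np.array(uv)*k,105))
r=viewer.recognise("clip_seat",p)[:3];print([(x["centre"],x["score"],onz(p,x["centre"],117)) for x in r])
E
python3 -m handwheel '-0.3 0 -0.5 0 0 0 0;-0.6 0 -1 0 0 0 0;-0.6 0 -1 0 0 0 0;-0.6 0 -1 0 0 0 0' | sed -n 2p
python3 -m handwheel '-0.3 0 -0.7 0 0 0 0;-0.3 0 -0.7 0 0 0 0;-0.3 0 -0.7 0 0 0 0;-0.3 0 -0.7 0 0 0 0' | sed -n 2p
python3 - <<'E'
from h import *
np.set_printoptions(precision=1,suppress=True)
p=viewer.capture("wrist");save(p,"w7.png")
for t,z in(("clip_seat",117),("clip_lips",136),("gate_top",93),("latch_knob",47),("chisel_center",12),("chisel_tip",12)):
  for x in viewer.recognise(t,p)[:3]: print(t,np.round(x["centre"],1),round(x["score"],2),onz(p,x["centre"],z))
# grey/bright clip pixels and gate edge
h=cv2.cvtColor(p["frame"],cv2.COLOR_RGB2HSV)
m=((h[:,:,1]<70)&(h[:,:,2]>70)).astype(np.uint8)
n,l,s,c=cv2.connectedComponentsWithStats(m)
for i in range(1,n):
  if s[i,4]>40 and s[i,1]<260: print("grey",s[i],onz(p,c[i],120))
E
```

```text
rest [528.9  59.5 105. ]
rest [531.  -14.2 105. ]
[]
tool_pos: [425.2, 19.4, 194.8]
tool_pos: [395.4, 18.7, 260.9]
clip_seat [207.8  53.8] 0.73 [499.3  55.2 117. ]
clip_lips [209.   51.2] 0.61 [499.3  52.1 136. ]
gate_top [210.6  50.7] 0.68 [504.4  55.4  93. ]
latch_knob [372.1  88.8] 0.62 [ 476.8 -110.5   47. ]
chisel_center [470.  215.6] 0.72 [ 325.5 -268.7   12. ]
chisel_center [461.1  57.8] 0.61 [ 514.  -219.2   12. ]
chisel_tip [458.2  56.1] 0.96 [ 515.7 -215.5   12. ]
chisel_tip [469.4 213.9] 0.9 [ 327.8 -267.5   12. ]
grey [191   0  23  46 655] [522.1  58.2 120. ]
grey [281   0  25  48 726] [523.9 -12.9 120. ]
grey [ 407   22   76   48 1331] [ 510.7 -137.9  120. ]
grey [359  77  29  21 427] [477.4 -87.1 120. ]
grey [    0   108   199   157 18014] [385.6 159.3 120. ]
grey [487 178  25  25 265] [ 388.4 -215.6  120. ]
grey [298 224  37  41 970] [328.8 -51.1 120. ]
```

```bash
python3 -m handwheel '0.9 0 0 0 0 0 0;0.9 0 0 0 0 0 0;0.9 0 0 0 0 0 0;0.9 0 0 0 0 0 0;0.9 0 0 0 0 0 0' | sed -n 2p
python3 - <<'E'
from h import *
np.set_printoptions(precision=1,suppress=True)
p=viewer.capture("wrist");save(p,"w8.png")
for t,z in(("clip_seat",117),("clip_lips",136),("gate_top",93),("chisel_center",12),("chisel_tip",12)):
  for x in viewer.recognise(t,p)[:3]: print(t,np.round(x["centre"],1),round(x["score"],2),onz(p,x["centre"],z))
h=cv2.cvtColor(p["frame"],cv2.COLOR_RGB2HSV)
for nm,m in(("grey",(h[:,:,1]<70)&(h[:,:,2]>70)),("dark",(h[:,:,2]<75))):
  n,l,s,c=cv2.connectedComponentsWithStats(m.astype(np.uint8))
  for i in range(1,n):
    if s[i,4]>30 and s[i,1]<230:
      print(nm,s[i],"c",onz(p,c[i],105),"top",onz(p,(c[i][0],s[i,1]),136)[0],"bot",onz(p,(c[i][0],s[i,1]+s[i,3]),136)[0])
# gate edges: red rows
E
```

```text
tool_pos: [483.4, 21.5, 257.6]
clip_seat [208.8  94.8] 0.62 [553.1  57.1 117. ]
clip_lips [208.4  96.2] 0.75 [552.4  55.3 136. ]
gate_top [210.4  93.3] 0.59 [554.1  58.3  93. ]
chisel_center [463.3 139.2] 0.73 [ 509.  -234.7   12. ]
chisel_center [494.4 250.9] 0.64 [ 364.2 -306.2   12. ]
chisel_tip [494.4 246.2] 0.86 [ 370.9 -304.6   12. ]
chisel_tip [460.2 138.8] 0.82 [ 509.4 -230.9   12. ]
chisel_tip [504.8  12.4] 0.28 [ 646.4 -250.9   12. ]
grey [193   7  24  16 291] c [616.9  63.2 105. ] top 616.3651053373972 bot 605.5012996333442
grey [286  10  24  16 291] c [617.2 -17.1 105. ] top 616.4342562263791 bot 605.5492548424514
grey [ 60  28 115  14 901] c [600.8 129.6 105. ] top 600.325434882273 bot 590.505407330634
grey [194  47  23  18 337] c [585.4  61.6 105. ] top 588.7492781134056 bot 575.735119034347
grey [284  49  24  18 335] c [585.8 -15.9 105. ] top 589.3386458151517 bot 576.3155690970551
grey [195 100  22  48 688] c [528.1  60.7 105. ] top 549.3815736990636 bot 510.6756506652001
grey [280 102  24  48 691] c [528.5 -15.3 105. ] top 549.7931630057444 bot 511.0482410259439
grey
[... 164 characters left out ...]
5377 bot 485.50512135950373
grey [   7  192  191   73 7282] c [429.8 168.5 105. ] top 469.5736177418399 bot 398.85774849813185
grey [302 225  34  40 925] c [408.8 -53.3 105. ] top 444.62061006674173 bot 404.9718517578035
dark [493   1  13   9  57] c [ 631.4 -181.6  105. ] top 626.7403468953197 bot 620.7640074820291
dark [202 115  13  14 142] c [529.7  59.5 105. ] top 537.6420071403526 bot 526.3942241288048
dark [284 118  13  12  87] c [530.4 -14.5 105. ] top 537.1983657191372 bot 527.5473007040855
dark [354 163  26  19 190] c [488.4 -95.2 105. ] top 502.04126644162216 bot 485.5018271536034
dark [    0   227   512   157 58803] c [326.7   9.4 105. ] top 440.9900726774645 bot 265.36891316974646
```

```bash
python3 -m handwheel '0.44 0.41 0 0 0 -0.3 0;0.44 0.41 0 0 0 -0.3 0;0.44 0.41 0 0 0 -0.3 0;0.44 0.41 0 0 0 -0.3 0;0.44 0.41 0 0 0 -0.3 0;0.44 0.41 0 0 0 -0.3 0;0.44 0.41 0 0 0 -0.3 0;0.44 0.41 0 0 0 -0.3 0' | sed -n 2,3p
python3 -m handwheel '0 0 0 0 0 -0.197 0;0 0 0 0 0 -0.197 0;0 0 0 0 0 -0.197 0;0 0 0 0 0 -0.197 0;0 0 0 0 0 -0.197 0;0 0 0 0 0 -0.197 0;0 0 0 0 0 -0.197 0' | sed -n 2,3p
cat > m.py <<'E'
from h import *
np.set_printoptions(precision=1,suppress=True)
p=viewer.capture("wrist");save(p,"w9.png")
print(bot.get_obs()["tool_pos"],bot.get_obs()["tcp_rot"])
h=cv2.cvtColor(p["frame"],cv2.COLOR_RGB2HSV)
for nm,m in(("grey",(h[:,:,1]<70)&(h[:,:,2]>70)),("dark",(h[:,:,2]<75))):
  n,l,s,c=cv2.connectedComponentsWithStats(m.astype(np.uint8))
  for i in range(1,n):
    x,y,w,hh,a=s[i]
    if a>40 and y<230 and a<3000:
      print(nm,s[i],"c105",onz(p,c[i],105),"L136",onz(p,(x,c[i][1]),136)[:2],"R136",onz(p,(x+w,c[i][1]),136)[:2])
E
python3 m.py
```

```text
tool_pos: [528.8, -18.4, 259.0]
tcp_rot: [3.141, -0.0, 0.977]
tool_pos: [529.0, -18.3, 259.0]
tcp_rot: [3.141, 0.0, 1.586]
[529.  -18.3 258.9] [3.1 0.  1.6]
grey [329   0  16  59 444] c105 [602.4 104.4 105. ] L136 [588.9  99.5] R136 [601.1  99.7]
grey [227  77  46  20 647] c105 [529.   60.7 105. ] L136 [510.8  60. ] R136 [547.5  60.6]
grey [304  78  21  19 316] c105 [586.3  60.8 105. ] L136 [572.2  60.2] R136 [588.9  60.5]
grey [345  79  16  18 225] c105 [619.5  61.3 105. ] L136 [604.9  60.8] R136 [617.6  61. ]
grey [228 160  42  25 675] c105 [529.4 -15.6 105. ] L136 [511.6  -8.6] R136 [547.4  -8.1]
grey [300 161  18  25 311] c105 [586.6 -16.3 105. ] L136 [573.1  -9.2] R136 [588.5  -8.9]
grey [337 161  14  25 215] c105 [619.6 -19.8 105. ] L136 [605.  -12.2] R136 [617.  -12.1]
grey [ 160  224   38   41 1035] c105 [457.7 -94.1 105. ] L136 [449.7 -79.3] R136 [484.3 -78.7]
grey [ 299  224   38   42 1049] c105 [602.  -91.9 105. ] L136 [576.2 -77.4] R136 [610.8 -76.8]
grey [203 229   8  21 140] c105 [488. -88. 105.] L136 [489.  -73.7] R136 [496.2 -73.5]
dark [332   0   8  38 119] c105 [600.1 119.1 105. ] L136 [590.  112.9] R136 [596.1 113. ]
dark [497  34  15  42 363] c105 [749.9  88.2 105. ] L136 [721.1  85. ] R136 [732.8  85.2]
dark [244  81  13  13 153] c105 [529.4  60.1 105. ] L136 [524.4  59.7] R136 [534.7  59.9]
dark [243 163  12  13 136] c105 [529.5 -14.3 105. ] L136 [524.4  -7.3] R136 [534.6  -7.1]
```

```bash
python3 -m handwheel '-1 -0.2 0 0 0 0 0.3;-1 -0.2 0 0 0 0 0.3;-1 -0.2 0 0 0 0 0.3;-1 -0.2 0 0 0 0 0.3' | sed -n 2,3p
python3 -m handwheel '-1 -0.2 0 0 0 0 0.3;-1 -0.2 0 0 0 0 0.3;-1 -0.2 0 0 0 0 0.3;-1 -0.2 0 0 0 0 0.3' | sed -n 2,3p
python3 -m handwheel '-1 -0.2 0.8 0 0 0.132 0.3;-1 -0.2 0.8 0 0 0.132 0.3;-1 -0.2 0.8 0 0 0.132 0.3;-1 -0.2 0.8 0 0 0.132 0.3;-1 -0.2 0.8 0 0 0.132 0.3;-1 -0.2 0.8 0 0 0.132 0.3' | sed -n 2,3p
cat > c.py <<'E'
from h import *
np.set_printoptions(precision=2,suppress=True)
o=bot.get_obs();print(o["tool_pos"],o["tcp_rot"])
for n in("wrist","top","scene"):
  p=viewer.capture(n);save(p,"c_%s.png"%n)
  hsv=cv2.cvtColor(p["frame"],cv2.COLOR_RGB2HSV)
  for r in viewer.cut_out("chisel_center",p)[:2]:
    m=np.argwhere(r["pixels"])[:,::-1].astype(float)
    h=np.array([hsv[int(a[1]),int(a[0])] for a in m]); red=(h[:,1]>160)&(h[:,0]<13)
    if red.sum()<20: continue
    X=np.array([onz(p,x,12) for x in m])[:,:2]
    a=cv2.minAreaRect(X[red].astype(np.float32))
    c=X[red].mean(0);v=np.linalg.svd(X[red]-c,full_matrices=False)[2][0]; v*=np.sign(v[1]); t=(X-c)@v; tr=t[red]
    print(n,round(r["score"],2),len(m),"ang",np.radians(90)*0+np.arctan2(v[1],v[0]),"red",c,"rect",a,"red span",tr.min(),tr.max(),"all",t.min(),t.max(),"px x",m.min(0),m.max(0))
E
python3 c.py
```

```text
tool_pos: [510.4, -122.2, 258.7]
tcp_rot: [-3.141, 0.001, 1.582]
tool_pos: [492.3, -222.1, 258.5]
tcp_rot: [-3.141, 0.001, 1.583]
tool_pos: [475.3, -318.3, 178.8]
tcp_rot: [-3.141, -0.001, 1.175]
[ 475.28 -318.33  178.76] [-3.14 -0.    1.18]
wrist 0.74 2649 ang 2.3564336917316844 red [ 312.32 -254.55] rect ((308.8309326171875, -253.1632080078125), (19.56609344482422, 82.56092834472656), 44.74256134033203) red span -37.87003001291694 44.72848747307055 all -114.74205294974666 45.63211549051482 px x [ 25. 152.] [182. 221.]
scene 0.69 331 ang 1.186500832919823 red [ 486.91 -299.74] rect ((487.3034362792969, -298.6198425292969), (109.1905517578125, 28.345617294311523), 66.81388854980469) red span -53.40321848053497 55.80210627116919 all -54.419957802206746 148.02675748071346 px x [192. 257.] [247. 284.]
```

```bash
cat > d.py <<'E'
from h import *
np.set_printoptions(precision=2,suppress=True)
p=viewer.capture("wrist");save(p,"d.png");o=bot.get_obs();print(o["tool_pos"],o["tcp_rot"])
h=cv2.cvtColor(p["frame"],cv2.COLOR_RGB2HSV)
m=((h[:,:,1]>190)&(h[:,:,0]<11)&(h[:,:,2]>90)).astype(np.uint8)
n,l,s,c=cv2.connectedComponentsWithStats(m)
for i in range(1,n):
  if s[i,4]<150: continue
  px=np.argwhere(l==i)[:,::-1].astype(float); X=np.array([onz(p,x,12)[:2] for x in px]); k=X.mean(0);v=np.linalg.svd(X-k,full_matrices=False)[2][0];v*=np.sign(v[1]);t=(X-k)@v;w=(X-k)@np.array([v[1],-v[0]])
  print(s[i],"mean",k,"ang",np.arctan2(v[1],v[0]),"span",t.min(),t.max(),"w",w.min(),w.max(),"end+",k+v*t.max(),"end-",k+v*t.min())
b=((h[:,:,1]<60)&(h[:,:,2]>90)).astype(np.uint8)
n,l,s,c=cv2.connectedComponentsWithStats(b)
for i in range(1,n):
  if s[i,4]>200: print("grey",s[i],onz(p,c[i],6),"top",onz(p,(c[i][0],s[i,1]),6))
E
python3 d.py
```

```text
[ 475.31 -318.81  179.51] [3.14 0.   1.18]
grey [ 237    0   21   80 1468] [ 521.8  -204.34    6.  ] top [ 532.7  -178.15    6.  ]
grey [117 190  66  32 800] [ 367.51 -316.09    6.  ] top [ 375.01 -301.43    6.  ]
grey [137 224  47  35 939] [ 356.3 -357.8    6. ] top [ 366.15 -338.22    6.  ]
grey [ 312  224   48   42 1203] [ 530.82 -434.87    6.  ] top [ 539.03 -410.1     6.  ]
grey [ 124  272  249   19 3614] [ 429.56 -437.35    6.  ] top [ 433.53 -427.73    6.  ]
grey [331 297  24  28 485] [ 511.24 -512.71    6.  ] top [ 516.53 -496.53    6.  ]
grey [   0  374  345   10 3096] [ 300.33 -530.83    6.  ] top [ 303.47 -524.29    6.  ]
```

```bash
python3 - <<'E'
import cv2
f=cv2.imread("pics/d.png");h=cv2.cvtColor(f,cv2.COLOR_BGR2HSV)
for r in range(70,260,12): print(r,h[r,247].tolist())
print([h[150,c].tolist() for c in range(200,300,8)])
E
sed -i 's/>190)&(h\[:,:,0\]<11)&(h\[:,:,2\]>90)/>150)\&(h[:,:,0]<10)\&(h[:,:,2]>60)/' d.py; python3 d.py | grep mean
```

```text
70 [23, 12, 164]
82 [22, 173, 204]
94 [13, 208, 204]
106 [13, 232, 190]
118 [13, 231, 189]
130 [13, 240, 187]
142 [13, 236, 186]
154 [13, 238, 185]
166 [13, 242, 183]
178 [13, 241, 182]
190 [14, 246, 179]
202 [12, 229, 157]
214 [16, 169, 167]
226 [16, 171, 170]
238 [16, 171, 170]
250 [16, 165, 167]
[[16, 173, 162], [16, 171, 166], [16, 170, 168], [16, 169, 166], [16, 174, 158], [14, 248, 188], [13, 245, 180], [11, 219, 122], [15, 173, 158], [16, 170, 168], [16, 172, 162], [16, 177, 170], [15, 174, 160]]
```

```bash
sed -i 's/^m=.*/m=((h[:,:,1]>200)\&(h[:,:,0]<16)\&(h[:,:,2]>90)).astype(np.uint8);m[224:]=0/' d.py; python3 d.py | grep -v grey
```

```text
[ 475.08 -319.09  179.18] [3.14 0.   1.18]
[ 235   92   25  111 2611] mean [ 482.52 -297.22] ang 1.1666009788860494 span -56.37363418551301 51.08917869550629 w -11.176633867974028 11.938335916748358 end+ [ 502.62 -250.24] end- [ 460.35 -349.05]
[  25  151   86   45 1456] mean [ 309.55 -253.8 ] ang 2.360267441551065 span -40.629131312515874 42.647974287444434 w -9.888710697964319 10.016889238711366 end+ [ 279.27 -223.77] end- [ 338.4  -282.42]
```

```bash
python3 -m handwheel '0.27 -0.015 0.4 0 0 0 0.3;0.27 -0.015 0.8 0 0 0 0.3;0.27 -0.015 1 0 0 0 0.3;0.27 -0.015 1 0 0 0 0.3;0.27 -0.015 1 0 0 0 0.3' | sed -n 2p
python3 -m handwheel '0 0 0.4 0 0 0 0.3;0 0 0.7 0 0 0 0.3;0 0 0.75 0 0 0 0.3;0 0 0.76 0 0 0 0.3;0 0 0.76 0 0 0 0.3;0 0 0.76 0 0 0 0.3'
python3 -m handwheel '0 0 0 0 0 0 -1;0 0 0 0 0 0 -1;0 0 0 0 0 0 -1;0 0 0 0 0 0 -1;0 0 0 0 0 0 -1;0 0 0 0 0 0 -1;0 0 0 0 0 0 -1'
```

```text
tool_pos: [483.6, -293.6, 78.3]
time: 16.42
tool_pos: [485.3, -295.2, 5.3]
tcp_rot: [3.137, 0.001, 1.175]
contact_force: [-0.2, -1.0, 0.2]
grip_width: 59.6
finger_force: 0.0
time: 17.0
tool_pos: [483.9, -294.0, 2.8]
tcp_rot: [3.141, 0.0, 1.175]
contact_force: [0.4, 0.5, 1.4]
grip_width: 23.0
finger_force: 30.0
```

```bash
python3 -m handwheel '0 0 -0.3 0 0 0 -1;0 0 -0.6 0 0 0 -1;0 0 -0.9 0 0 0 -1;0 0 -1 0 0 0 -1;0 0 -1 0 0 0 -1' | sed -n 2,6p
python3 -m handwheel '0 0 -0.5 0 0 -0.1305 -1;0 0 -0.9 0 0 -0.1305 -1;0 0 -0.9 0 0 -0.1305 -1;0 0 -0.9 0 0 -0.1305 -1;0 0 -0.9 0 0 -0.1305 -1;0 0 -0.9 0 0 -0.1305 -1' | sed -n 2,3p
python3 -m handwheel '1 0.16 0 0 0 0 -1;1 0.16 0 0 0 0 -1;1 0.16 0 0 0 0 -1;1 0.16 0 0 0 0 -1' | sed -n 2,3p
python3 -m handwheel '1 0.16 0 0 0 0 -1;1 0.16 0 0 0 0 -1;1 0.16 0 0 0 0 -1;1 0.16 0 0 0 0 -1' | sed -n 2,3p
python3 -m handwheel '1 0.16 0 0 0 0 -1;1 0.16 0 0 0 0 -1;1 0.16 0 0 0 0 -1;1 0.16 0 0 0 0 -1;1 0.16 0 0 0 0 -1' | sed -n 2,6p
sed -i 's/x,12)\[:2\]/x,bot.get_obs()["tool_pos"][2]+9)[:2]/' d.py; python3 d.py; python3 m.py | grep -v grey
```

```text
tool_pos: [485.1, -294.9, 105.1]
tcp_rot: [3.137, 0.002, 1.175]
contact_force: [0.2, -0.2, -3.6]
grip_width: 23.4
finger_force: 30.0
tool_pos: [483.1, -293.3, 190.5]
tcp_rot: [-3.139, -0.002, 1.583]
tool_pos: [498.0, -189.5, 190.9]
tcp_rot: [-3.138, -0.003, 1.587]
tool_pos: [512.7, -90.2, 191.2]
tcp_rot: [-3.139, -0.002, 1.587]
tool_pos: [527.5, 6.6, 191.5]
tcp_rot: [-3.14, 0.001, 1.586]
contact_force: [-0.0, -0.2, -3.2]
grip_width: 23.3
finger_force: 30.0
[527.45   5.78 191.69] [-3.14  0.    1.58]
[527.5   5.4 191.9] [-3.1  0.   1.6]
dark [356   0  14  46 330] c105 [600.7 129.1 105. ] L136 [587.2 122.9] R136 [595.2 123. ]Traceback (most recent call last):
  File "d.py", line 9, in <module>
    px=np.argwhere(l==i)[:,::-1].astype(float); X=np.array([onz(p,x,bot.get_obs()["tool_pos"][2]+9)[:2] for x in px]); k=X.mean(0);v=np.linalg.svd(X-k,full_matrices=False)[2][0];v*=np.sign(v[1]);t=(X-k)@v;w=(X-k)@np.array([v[1],-v[0]])
                                                                    ~~~~~~~~~~~^^
ValueError: time passes only in moves, steps and waits
```

```bash
sed -i 's/x,bot.get_obs()\["tool_pos"\]\[2\]+9)/x,200.7)/' d.py; python3 d.py
```

```text
[527.53   5.23 192.1 ] [-3.14  0.    1.58]
[ 223  155   52   69 3255] mean [526.9   36.32] ang 1.5653134202317318 span -15.963283121777854 16.963867457574185 w -11.642431622144048 11.646704457162794 end+ [526.99  53.29] end- [526.81  20.36]
grey [   0    0  148   58 5603] [351.1  140.97   6.  ] top [353.48 157.84   6.  ]
grey [ 224    0   58  134 5596] [527.04 104.37   6.  ] top [526.21 160.12   6.  ]
grey [364   0  12  62 390] [638.66 136.16   6.  ] top [635.76 161.56   6.  ]
grey [352  53  15  36 374] [632.74  98.     6.  ] top [630.8 116.4   6. ]
grey [319 109  28  26 482] [612.59  52.6    6.  ] top [611.6   64.32   6.  ]
grey [372 113  21  22 382] [660.92  50.13   6.  ] top [659.55  61.09   6.  ]
grey [274 206  33  60 659] [571.45 -78.83   6.  ] top [569.58 -38.02   6.  ]
grey [312 206  25  29 416] [611.19 -53.54   6.  ] top [609.95 -37.45   6.  ]
grey [361 213  18  22 201] [659.99 -62.36   6.  ] top [658.   -44.79   6.  ]
grey [189 224  31  37 593] [483.6  -80.88   6.  ] top [484.   -60.03   6.  ]
grey [ 198  272  101   18 1531] [ 526.71 -129.41    6.  ] top [ 526.58 -118.31    6.  ]
grey [  0 275  67  14 726] [ 282.91 -133.04    6.  ] top [ 284.1  -125.66    6.  ]
grey [430 276  82  11 513] [ 783.56 -125.47    6.  ] top [ 782.44 -119.78    6.  ]
grey [   0  374  345   10 3162] [ 444.2  -271.33    6.  ] top [ 444.52 -263.84    6.  ]
```

```bash
python3 -m handwheel '0.21 0.025 0 0 0 0 -1;0.21 0.025 0 0 0 0 -1;0.21 0.025 0.3 0 0 0 -1;0.21 0.025 0.5 0 0 0 -1;0.21 0.025 0.55 0 0 0 -1;0.21 0.025 0.55 0 0 0 -1;0.21 0.025 0.55 0 0 0 -1'
python3 -m handwheel '0 0 0.04 0 0 0 -1;0 0 0.08 0 0 0 -1;0 0 0.12 0 0 0 -1;0 0 0.16 0 0 0 -1;0 0 0.16 0 0 0 -1'
```

```text
time: 19.73
tool_pos: [530.4, 26.9, 138.3]
tcp_rot: [3.141, 0.0, 1.584]
contact_force: [-0.4, -0.5, -1.4]
grip_width: 22.9
finger_force: 30.0
time: 20.15
tool_pos: [530.0, 27.6, 122.5]
tcp_rot: [3.141, 0.0, 1.585]
contact_force: [-2.4, -1.1, 3.0]
grip_width: 23.3
finger_force: 30.0
```

```bash
python3 -m handwheel '-0.01 -0.01 0.03 0 0 0 -1;-0.01 -0.01 0.06 0 0 0 -1;-0.01 -0.01 0.09 0 0 0 -1;-0.01 -0.01 0.09 0 0 0 -1'
python3 -m handwheel '0 0 0.03 0 0 0 -1;0 0 0.05 0 0 0 -1;0 0 0.06 0 0 0 -1;0 0 0.06 0 0 0 -1;0 0 0.06 0 0 0 -1'
```

```text
time: 20.48
tool_pos: [529.5, 26.7, 113.3]
tcp_rot: [3.14, 0.0, 1.585]
contact_force: [0.5, 0.2, 0.1]
grip_width: 23.0
finger_force: 30.0
time: 20.9
tool_pos: [529.3, 26.7, 107.6]
tcp_rot: [3.14, 0.0, 1.585]
contact_force: [-2.4, 0.4, 8.2]
grip_width: 23.0
finger_force: 30.0
```

```bash
python3 -m handwheel '0 0 0.015 0 0 0 -1;0 0 0.02 0 0 0 -1;0 0 0.02 0 0 0 -1' | sed -n 2,4p
python3 -m handwheel '0 0 -0.02 0 0 0 -1;0 0 -0.02 0 0 0 0.1;0 0 -0.02 0 0 0 0.1;0 0 -0.02 0 0 0 0.1;0 0 -0.02 0 0 0 0.1;0 0 -0.02 0 0 0 0.1'
python3 -m handwheel '0 0 -0.3 0 0 0 0.1;0 0 -0.6 0 0 0 0.1;0 0 -0.9 0 0 0 0.1;0 0 -1 0 0 0 0.1;0 0 -1 0 0 0 0.1'
python3 -m handwheel '-0.5 -0.1 -0.5 0 0 0 0.1;-0.8 -0.2 -0.6 0 0 0 0.1;-0.8 -0.2 -0.6 0 0 0 0.1;-0.8 -0.2 -0.6 0 0 0 0.1'
sed -i 's/x,200.7)/x,117)/' d.py; python3 d.py | grep -v grey
python3 - <<'E'
from h import *
p=viewer.capture("wrist");sc=viewer.capture("scene")
a=[cv2.resize(p["frame"][:,:,::-1],(400,300)),cv2.resize(sc["frame"][140:260,200:360,::-1],(400,300))]
cv2.imwrite("pics/fin.png",np.hstack(a))
E
```

```text
tool_pos: [529.4, 26.7, 107.4]
tcp_rot: [3.139, 0.0, 1.585]
contact_force: [-7.0, -0.4, 23.1]
time: 21.65
tool_pos: [528.7, 26.8, 106.3]
tcp_rot: [-3.141, -0.0, 1.585]
contact_force: [0.1, 0.5, -0.6]
grip_width: 49.2
finger_force: 0.0
time: 22.07
tool_pos: [530.4, 26.7, 209.3]
tcp_rot: [3.136, 0.001, 1.585]
contact_force: [0.6, -1.2, -0.8]
grip_width: 50.6
finger_force: 0.0
time: 22.4
tool_pos: [509.9, -56.5, 267.3]
tcp_rot: [3.14, 0.002, 1.581]
contact_force: [1.1, 0.4, -0.9]
grip_width: 50.4
finger_force: 0.0
[509.69 -54.77 265.92] [-3.14 -0.    1.58]
[ 258   19   28  129 3020] mean [529.16  24.69] ang 1.5748051638878 span -55.56856601008334 51.267004431453465 w -11.600470151089239 11.400302838496705 end+ [528.96  75.96] end- [529.39 -30.88]
```

View pics/fin.png

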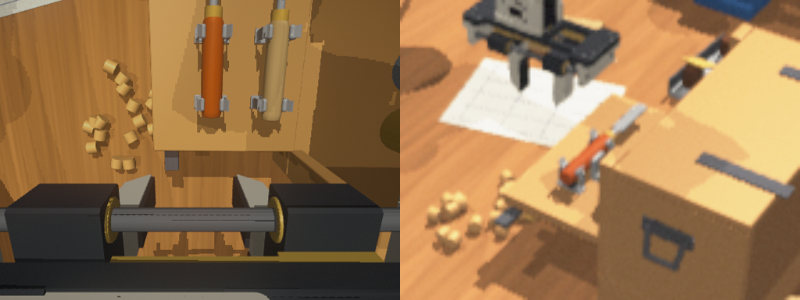

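The chisel sits in both clips around (212,70), parallel to the pale one with its blade the same way. The gate is level and the hand is clear.

```bash
python3 -c "
from plant import bot
print(bot.close_job())"
```

```text
the job is handed in; nothing more can be done
None
```

The chisel is pressed into both clips with its blade the same way as the pale one, the gate is down on its stop, the hand is clear, and the job is handed in; no verdict was returned.

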